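# Dispense a chocolate bar for an order and tally it

### The arm

A 6-joint arm with a two-finger parallel gripper is mounted at the origin on the work surface. World frame = base frame: x ahead of the robot, y to its left, z up, the work surface at z = 0. Lengths are in mm, angles in rad, forces in N, time in s.
With the tool pointing down it reaches from about 225 to 725 mm from the base axis. Payload 3.1 kg.
Tool frame: the origin (TCP) lies on the centre line of the jaws, within the pads' length; the fingertips stand 14 mm ahead of it and the grasp point (between the pads) lies 5 mm behind it (tcp_to_tips is the distance from the TCP to the fingertips, in mm); z points along the fingers, y is the line along which they close (so a half turn about z gives the same grasp; the last joint's range is limited). The gripper opens to 85 mm and grips with 20 to 120 N. Pads are 22 mm wide; open, the fingers measure 114 mm over their backs; the gripper's body (76 mm by 85 mm) begins 54 mm behind the grasp point. The pads swing forward as they close: fully open they stand 13 mm farther back than shut.
Start: joints at [-1.308, 0.048, 0.099, 1.622, 0, 1.443], TCP at [199.972, -485.416, 245.312] pointing down, gripper open.
Joint ranges: [-2.91, 2.91], [-0.99, 1.94], [-1.21, 1.42], [-2.12, 2.29], [-1.49, 1.47], [-3.14, 3.14]. Speed limits (rad/s): [2.79, 2.79, 3.14, 3.14, 3.14, 3.14].

### API

Orientations are given as a rotation vector (axis times angle).
In Python, from plant import * gives the robot as it stands. The module is installed in compiled form; this text tells all that it offers.
- The arm moves only by the tool send_rows, never from a script. Its argument "rows" is a list that holds one entry, the list of rows, each a list of 6 numbers: the shift along the world's x, y, z normalised to -1 to 1, where 1 is 0.2 m, then the turn, a rotation vector about the world's x, y, z normalised to -1 to 1, where 1 is 60 degrees. A call has 1 to 20 rows; each row shifts and turns the commanded pose from where the row before left it; what a row does not reach is not made up. A row lasts 1/8 s, in which the tool goes at most 62.5 mm and 10.7 degrees, less where a joint would pass 70% of its speed; a pose out of reach is approached as far as the arm can. A call with a number of a shift or a turn outside -1 to 1 is refused whole. A call with a gripper value outside its range is refused whole. "fingers" is the closure, from -1 (fully open) to 1 (shut), set as the call begins (left out, the last holds). The fingers move at their own pace and stop on an object; "newtons" is the grip in N (left out, the last holds). Time passes only in rows, so rows that do not move let the fingers close. It gives the time, the measured TCP pose, the force, the opening and the grip force at its end, in the units of the state.
- get_obs(): the state, without advancing time (a new reading comes with each control period).
- get_image(name): name is "scene" or "top"; returns a dict with "pixels" (400x640x3 uint8, red, green, blue), "fx", "fy", "cx", "cy" (pixels), "extrinsics" (4x4, takes a point from camera to world coordinates). Camera axes: x right, y down, z forward; pixel columns grow to the right and rows downward; lengths in mm; the calibration is good to about 2 mm. A picture is of the moment at which its call begins. There is no depth.
- hand_in(): hands the job in; it is judged then, once.
The state is a dict: "time": time; "joint_pos": joint angles; "joint_velocities": joint speeds; "joint_torque": joint torques, N m; "tcp_pos": TCP position; "tool_rot": TCP orientation; "force": force on the tool from outside, world axes, zero at the start; "wrist_torque": the same for the moment, N m; "gripper_width": opening from 0.0 (shut) to 1.0 (fully open); "gripper_force": force on a finger pad.
Only numpy, scipy, OpenCV 4.12 (cv2) and the standard library are available. Lean on these libraries where they do the work, as an engineer would, in place of code of your own. Each camera call takes 0.05 s, during which the arm holds its last target. There are 200 camera calls.

### The job

Bring the wooden order tray up to the bar dispenser, square inside the yellow outline with its low end against the dispenser's base, under the outlet, then push the red plunger paddle fully in and let it spring back, so that just one chocolate bar drops into the tray. Next swing the red lever of the tally counter all the way to its stop and let it spring back. Finally move the tray with its bar onto the middle of the blue pick-up mat and let go, leaving the jar, the white tub and the spatula undisturbed.

Things in the scene. Friction and masses are not known exactly. Their poses are not given: they have to be found in the camera images.
- dispenser: bar dispenser, fixed, base block 110 (x) x 46 (y) mm, steel magazine up to z = 92 mm; origin on the table under the magazine's centre. Bars leave towards its +y through a slot, off a floor 28 mm high whose lip ends at y = +38 mm (underside of the lip at 24 mm). Base face under the outlet at y = +23 mm. The plunger comes out on its -y side
- dock (a point): centre, on the table, of the yellow U-shaped outline (146 mm wide inside) in front of the outlet, 80 mm from the dispenser's origin along its +y: where the tray's centre belongs
- plunger (a joint): travel of the sprung plunger (m): 0 out (rest), 0.062 fully pushed in; moves along the dispenser's +y; about 3 N at rest rising to 8 N, plus friction of the bars
- paddle (a point): middle of the outer (-y) face of the red paddle, 60 mm above the table; moves with the plunger. The paddle is 50 wide, 8 thick and spans z = 24 to 80 mm. Push it along the dispenser's +y. Fully in, its face is 56 mm behind the dispenser's origin and 33 mm behind the magazine's back wall (top at 92 mm)
- bar1: lowest wrapped chocolate bar in the magazine, 90 x 36 x 14 mm, brown with cream sleeve, about 55 g; origin centre of the underside; long axis x
- bar2: second bar from below, alike; stays in the magazine
- bar3: third bar, alike; stays in the magazine
- bar4: top bar, alike; stays in the magazine
- tray: wooden order tray, 138 (x) x 108 (y) mm outside, walls 18 mm high and 4 mm thick, about 0.35 kg; origin centre of the underside. An upright handle board 60 (x) x 10 (y) mm and 55 mm high stands at its +y end, centred at y = +51 mm; the low end without handle (-y) goes against the dispenser. It docks with its axes parallel to the dispenser's
- mat: blue pick-up mat, 200 (x) x 180 (y) mm, 1 mm flat print on the table, no obstacle; origin at its centre
- counter: grey tally counter, fixed, 64 x 70 mm, 48 mm high on a 100 x 90 mm foot; origin on the table
- lever (a joint): angle of the counter's sprung lever (rad): 0 at rest, 1.0 at its stop, grows counter-clockwise seen from above; springs back when let go; 2 to 4 N at the post
- lever_axis (a point): upright axis of the lever, on top of the counter, 48.5 mm above the table; the post runs round it at 55 mm radius. At joint value q the lever points q - 0.5 rad from the counter's +x
- lever_post (a point): centre of the lever's red upright post, diameter 14 mm, spanning z = 50 to 90 mm; this point is 75.5 mm above the table
- jar: amber jar with white lid, diameter 68 mm, 90 mm high, bystander; origin centre of the underside
- tub: white ice cream tub, rim diameter 92 mm, 65 mm high, bystander; origin centre of the underside
- spatula: spatula lying flat, bystander, about 0.25 m long along its x; origin at its underside

How it is judged:
By the outcome, as a careful person would: the job done as asked, in the order asked, and still so for the second after the job is handed in, with the robot touching nothing.
It also fails if it takes over 72 s, if anything falls off the work surface, if the arm or the gripper's body presses on something with over 40 N, if the wrist force passes 120 N, or if a joint passes its speed limit or range.

## Working session

There is one attempt and no reset: what is moved stays moved. The work goes in short steps, Python scripts to look and compute and a tool call to move; the robot and the scene stay as the last step left them, time stands still between calls to the robot, and variables do not carry over. Pictures are saved under pics/ and viewed, at most 10 in all, crops included, and the job is handed in when it is done.

Besides the shell and the picture viewer there is one more tool, called after "Request:" as a command line: name --argument value ..., lists and objects as JSON in quotes. send_rows: Moves the arm, as the interface text tells. Scaled input: -1 to 1 covers 0.2 m each way for a shift and 60 degrees each way for a turn. Its arguments: {"type":"object","properties":{"rows":{"type":"array","items":{"type":"array","items":{"type":"array","items":{"type":"number","minimum":-1,"maximum":1}}}},"fingers":{"type":"number"},"newtons":{"type":"number"}},"required":["rows"]}

```bash
mkdir -p pics; python3 - <<'E'
from plant import *
import cv2
for n in("scene","top"):
    d=get_image(n); cv2.imwrite(f"pics/{n}0.png",d["pixels"][:,:,::-1])
    print(n,d["fx"],d["fy"],d["cx"],d["cy"]);print(d["extrinsics"])
o=get_obs();print(o)
E
```

```text
scene 452.19545010914317 452.19545010914317 322.9875386877627 202.7356924398478
[[-8.17120573e-01  4.43452938e-01 -3.68325211e-01  1.06505278e+03]
 [ 5.76406110e-01  6.19241174e-01 -5.33194490e-01  6.51125137e+02]
 [-8.36452675e-03 -6.47989089e-01 -7.61603686e-01  1.06165138e+03]
 [ 0.00000000e+00  0.00000000e+00  0.00000000e+00  1.00000000e+00]]
top 515.2271534278619 515.2271534278619 321.93165322891826 199.64192379195111
[[-1.23851818e-02 -9.97385160e-01  7.12000652e-02  4.56018512e+02]
 [-9.99912632e-01  1.26825369e-02  3.72575971e-03 -5.82245418e+01]
 [-4.61901490e-03 -7.11477004e-02 -9.97455096e-01  1.57049724e+03]
 [ 0.00000000e+00  0.00000000e+00  0.00000000e+00  1.00000000e+00]]
{'time': 0.1, 'joint_pos': array([-1.30779528e+00,  4.86882310e-02,  9.77042495e-02,  1.62201201e+00,
       -3.85017025e-05,  1.44299911e+00]), 'joint_velocities': array([ 0.00025674, -0.00138475,  0.00259847, -0.00145349,  0.00041233,
       -0.00062226]), 'joint_torque': array([ 2.18517656e-03, -3.39851010e+01,  3.20935643e+01,  1.58297288e-02,
       -1.97859135e-04, -1.90762755e-06]), 'tcp_pos': array([ 199.82233947, -484.89529176,  244.20299455]), 'tool_rot': array([-3.07965858e+00, -6.09540087e-01,  2.93537675e-04]), 'force': array([ 0.29901159, -0.04564915, -0.8205873 ]), 'wrist_torque': array([ 0.02189555, -0.01755435, -0.02951046]), 'gripper_force': 0.0, 'gripper_width': 1.0042432358420779}
```

View pics/top0.png

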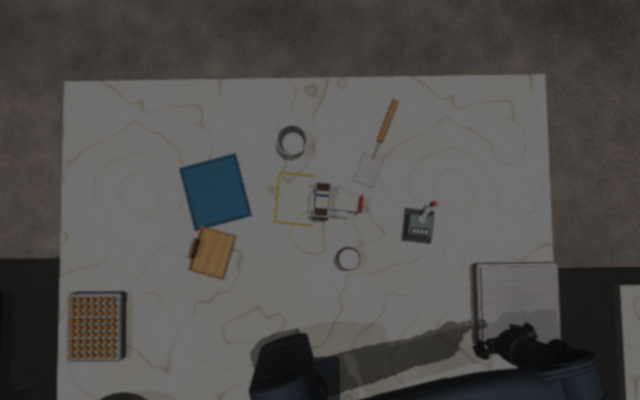

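View pics/scene0.png

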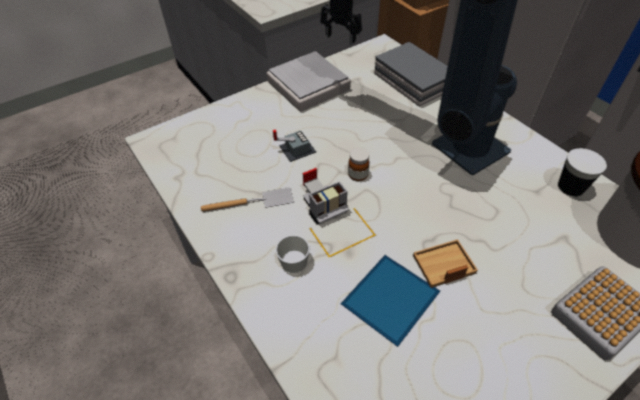

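The top view shows the mat at (215,191), tray (213,253) with its handle on the left at (194,249), yellow outline (296,198), dispenser (322,201), paddle (361,204), counter (418,225) with its post at (433,204), jar (347,259) and tub (291,142). The scene view shows the same layout.

```bash
cat > h.py <<'E'
from plant import *
import numpy as np, cv2
def ray(d,uv):
    E=np.array(d["extrinsics"]);uv=np.atleast_2d(uv).astype(float)
    v=np.c_[(uv[:,0]-d["cx"])/d["fx"],(uv[:,1]-d["cy"])/d["fy"],np.ones(len(uv))]@E[:3,:3].T
    return E[:3,3],v
def onz(d,uv,z):
    c,v=ray(d,uv); return c+v*((z-c[2])/v[:,2])[:,None]
def proj(d,p):
    E=np.array(d["extrinsics"]);q=(np.atleast_2d(p)-E[:3,3])@E[:3,:3]
    return np.c_[q[:,0]/q[:,2]*d["fx"]+d["cx"],q[:,1]/q[:,2]*d["fy"]+d["cy"]]
def tri(d1,u1,d2,u2):
    c,v=ray(d1,u1);e,w=ray(d2,u2);v,w=v[0],w[0]
    t=np.linalg.lstsq(np.c_[v,-w],e-c,rcond=None)[0]
    a,b=c+t[0]*v,e+t[1]*w; return (a+b)/2,np.linalg.norm(a-b)
def mask(d,lo,hi,box):
    h=cv2.cvtColor(d["pixels"],cv2.COLOR_RGB2HSV); m=cv2.inRange(h,lo,hi)
    k=np.zeros_like(m);x0,y0,x1,y1=box;k[y0:y1,x0:x1]=1;return m*k
def big(m):
    c=max(cv2.findContours(m,cv2.RETR_EXTERNAL,cv2.CHAIN_APPROX_NONE)[0],key=cv2.contourArea);return c.reshape(-1,2)
E
python3 - <<'E'
from h import *
np.set_printoptions(precision=1,suppress=True)
t=get_image("top");s=get_image("scene")
def rect(d,m,z,n):
    c=big(m);p=onz(d,c,z)[:,:2].astype(np.float32);r=cv2.minAreaRect(p);print(n,np.array(r[0]),np.array(r[1]),round(r[2],2),len(c))
rect(t,mask(t,(95,80,30),(115,255,255),(170,140,260,240)),1,"mat top")
rect(s,mask(s,(95,80,30),(115,255,255),(330,240,450,350)),1,"mat scene")
rect(t,mask(t,(5,70,40),(25,255,255),(180,215,245,285)),18,"tray top")
rect(s,mask(s,(5,70,40),(25,255,255),(405,230,485,295)),18,"tray scene")
for n,bt,bs in(("paddle",(350,185,375,220),(298,160,325,190)),("post",(426,195,442,212),(268,125,282,142))):
    mm=[]
    for d,b in((t,bt),(s,bs)):
        m=mask(d,(0,110,50),(8,255,255),b)|mask(d,(172,110,50),(180,255,255),b)
        M=cv2.moments(m,True);c=np.array([M["m10"]/M["m00"],M["m01"]/M["m00"]]);x=np.argwhere(m);print(n,c,M["m00"],x.min(0),x.max(0));mm.append(c)
    print(tri(t,mm[0],s,mm[1]))
for d,b,n in((t,(262,160,325,235),"top"),(s,(300,200,385,265),"scene")):
    m=mask(d,(20,110,70),(35,255,255),b); p=onz(d,np.argwhere(m)[:,::-1],0)[:,:2].astype(np.float32)
    r=cv2.minAreaRect(p);print("outline",n,np.array(r[0]),np.array(r[1]),r[2],len(p));print(cv2.boxPoints(r))
a=cv2.resize(t["pixels"][125:285,260:450],None,fx=4,fy=4,interpolation=cv2.INTER_CUBIC)[:600]
cv2.imwrite("pics/t1.png",cv2.convertScaleAbs(a[:,:,::-1],alpha=1.8))
a=cv2.resize(s["pixels"][115:275,250:450],None,fx=4,fy=4,interpolation=cv2.INTER_CUBIC)[:600]
cv2.imwrite("pics/s1.png",cv2.convertScaleAbs(a[:,:,::-1],alpha=1.8))
E
```

```text
mat top [597.3 275. ] [195.5 174.8] 14.44 230
mat scene [595.  275.2] [197.  176.9] 14.43 213
tray top [413.3 286.6] [120.  137.9] 73.31 154
tray scene [413.7 286. ] [116.1 142.9] 73.46 154
paddle [360.8 203.5] 44.0 [196 359] [211 362]
paddle [309.6 174.6] 127.0 [168 303] [181 316]
(array([ 550.3, -165.8,   62. ]), np.float64(1.636906990712735))
post [433.8 203.2] 13.0 [202 432] [205 436]
post [274.5 134.2] 24.0 [130 273] [139 276]
(array([ 547.2, -376.8,   74. ]), np.float64(2.675427209489939))
outline top [572.9  33.2] [111.2 157.3] 84.69514465332031 150
[[489.5 -14.9]
 [646.1 -29.4]
 [656.3  81.3]
 [499.7  95.8]]
outline scene [570.1  31. ] [115.4 156.6] 83.72566223144531 170
[[486.  -17.8]
 [641.7 -34.9]
 [654.3  79.8]
 [498.6  96.9]]
```

View pics/t1.png

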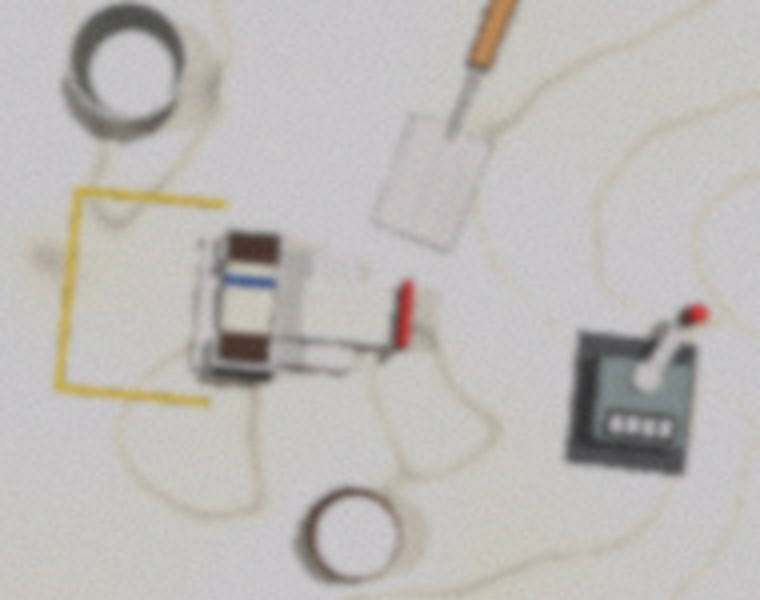

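View pics/s1.png

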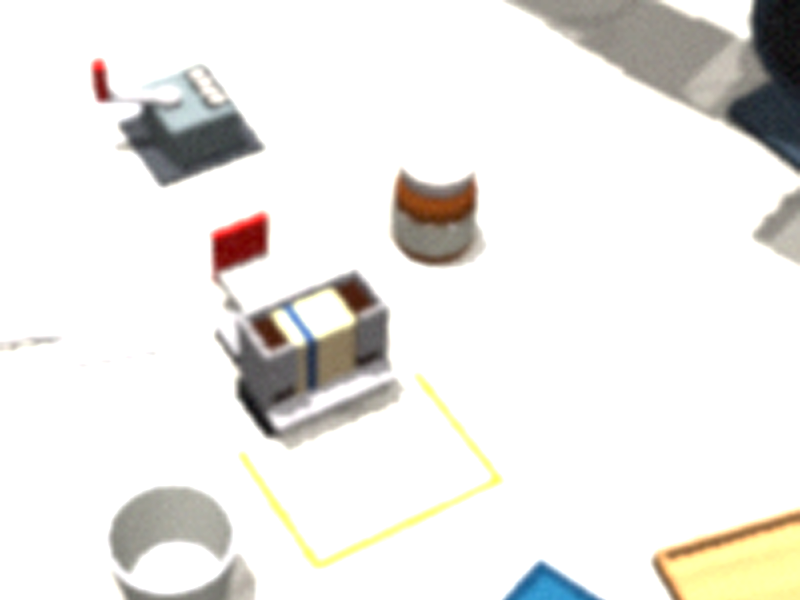

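The crops show the dispenser's magazine and base, the U outline's two arms open toward the base, the paddle edge-on and the counter foot. The lever points about -38° in the world, so it swings toward +y. Next I'll refine the fits.

```bash
python3 - <<'E'
from h import *
np.set_printoptions(precision=1,suppress=True)
t=get_image("top");s=get_image("scene")
def line(p):
    vx,vy,x,y=cv2.fitLine(p.astype(np.float32),cv2.DIST_HUBER,0,.01,.01).ravel();return np.array([x,y]),np.degrees(np.arctan2(vy,vx))
for d,b in((t,(262,160,325,235)),(s,(300,200,385,265))):
    p=onz(d,np.argwhere(mask(d,(20,110,60),(35,255,255),b))[:,::-1],0)[:,:2]
    r=cv2.minAreaRect(p.astype(np.float32));c=np.array(r[0]);th=np.radians(-5.8)
    for _ in range(3):
        X=np.array([np.cos(th),np.sin(th)]);Y=np.array([-X[1],X[0]])
        q=np.c_[(p-c)@X,(p-c)@Y]
        L=q[(q[:,0]<-65)&(q[:,1]<35)];R=q[(q[:,0]>65)&(q[:,1]<35)];T=q[(q[:,1]>40)&(abs(q[:,0])<65)]
        a=[line(L)[1],line(R)[1],line(T)[1]];a=[(a[0]%180)-90,(a[1]%180)-90,(a[2]+90)%180-90]
        th+=np.radians(np.mean(a))
    mid=(line(L)[0][0]+line(R)[0][0])/2;w=line(R)[0][0]-line(L)[0][0];yt=line(T)[0][1]
    print("outline yaw",np.degrees(th),a,"w",w,"arms y",q[:,1].min(),"closed end mid",c+X*mid+Y*yt)
for d,b in((t,(180,215,245,285)),(s,(405,230,485,295))):
    p=onz(d,big(mask(d,(5,70,40),(25,255,255),b)),18)[:,:2];th=np.radians(-16.6)
    X=np.array([np.cos(th),np.sin(th)]);Y=np.array([-X[1],X[0]]);c=np.array([413,286])
    q=np.c_[(p-c)@X,(p-c)@Y]
    L=q[(q[:,0]<-60)&(abs(q[:,1])<40)];R=q[(q[:,0]>60)&(abs(q[:,1])<40)];B=q[(q[:,1]<-45)&(abs(q[:,0])<55)]
    print("tray",[(line(k)[0],line(k)[1]) for k in(L,R,B)],"centre",c+X*(L[:,0].mean()+R[:,0].mean())/2+Y*(np.median(B[:,1])+54))
# counter body/foot dark
h=cv2.cvtColor(t["pixels"],cv2.COLOR_RGB2HSV)
c=big(mask(t,(0,0,0),(180,255,75),(395,195,440,250)));r=cv2.minAreaRect(onz(t,c,8)[:,:2].astype(np.float32));print("foot",r)
# tub, jar circle (rim)
for n,bx in(("tub",(270,120,312,165)),("jar",(330,240,365,275))):
    print(n,h[bx[1]:bx[3],bx[0]:bx[2],2].min())
# dispenser crop refs
for q in((223,233),(277,233),(270,360),(220,360)):
    print("mag", onz(t,np.array([[260+q[0]/4,125+q[1]/4]]),80)[0])
print("axis",onz(t,[[260+648/4,125+380/4]],55),"tub",onz(t,[[260+130/4,125+65/4]],65),"jar",onz(t,[[260+355/4,125+533/4]],90))
E
```

```text
outline yaw -6.206107590076886 [np.float32(-0.74477386), np.float32(0.44606018), np.float32(0.22447968)] w 152.00876 arms y -56.48584583773565 closed end mid [578.7  86. ]
outline yaw -6.239420061684258 [np.float32(-0.20583344), np.float32(0.20439911), np.float32(0.0014419556)] w 151.90121 arms y -58.37527354631637 closed end mid [576.1  85.8]
tray [(array([-67. ,   6.6], dtype=float32), np.float32(89.47524)), (array([67.6,  0. ], dtype=float32), np.float32(89.53141)), (array([ -0.4, -57.9], dtype=float32), np.float32(-0.070727035))] centre [412.2 282.2]
tray [(array([-69.7,   0.3], dtype=float32), np.float32(-89.106544)), (array([70.8, -9.9], dtype=float32), np.float32(-89.51367)), (array([ -0.5, -55.9], dtype=float32), np.float32(-0.35485572))] centre [412.9 284. ]
foot ((490.0505676269531, -340.7258605957031), (88.57372283935547, 107.61570739746094), 82.64944458007812)
tub 43
jar 52
mag [610.4 -35.3  80. ]
mag [609.9 -74.5  80. ]
mag [517.7 -68.2  80. ]
mag [518.1 -32.   80. ]
axis [[ 500.5 -345.8   55. ]] tub [[737.5  32.2  65. ]] jar [[ 392.9 -127.2   90. ]]
```

Request:
send_rows --rows '[[[0.15,0.2025,0,0,0,0.1172],[0.15,0.2025,0,0,0,0.1172],[0.15,0.2025,0,0,0,0.1172],[0.15,0.2025,0,0,0,0.1172],[0.15,0.2025,0,0,0,0.1172],[0.15,0.2025,0,0,0,0.1172],[0.15,0.2025,0,0,0,0.1172],[0.15,0.2025,0,0,0,0.1172],[0.15,0.2025,0,0,0,0.1172],[0.15,0.2025,0,0,0,0.1172],[-0.036,0.207,-0.05,0,0,0.1172],[-0.036,0.207,-0.05,0,0,0.1172],[-0.036,0.207,-0.05,0,0,0.1172],[-0.036,0.207,-0.05,0,0,0.1172],[-0.036,0.207,-0.05,0,0,0.1172],[-0.036,0.207,-0.05,0,0,0.1172],[-0.036,0.207,-0.05,0,0,0.1172],[-0.036,0.207,-0.05,0,0,0.1172],[-0.036,0.207,-0.05,0,0,0.1172],[-0.036,0.207,-0.05,0,0,0.1172]]]' --fingers -1 --newtons 60

```text
time: 2.8
tcp_pos: [427.6, 334.9, 145.0]
tool_rot: [0.457, 3.108, 0.0]
force: [-0.1, 0.2, 0.2]
gripper_width: 1.0
gripper_force: 0.0
```

```bash
cat > st.py <<'E'
from h import *
from scipy.spatial.transform import Rotation as R
o=get_obs();M=R.from_rotvec(o["tool_rot"]).as_matrix()
print(round(o["time"],2),o["tcp_pos"].round(1),"xyaw",np.degrees(np.arctan2(M[1,0],M[0,0])).round(1),"zax",M[:,2].round(3),"F",o["force"].round(1),o["gripper_width"].round(3),o["joint_pos"].round(2))
E
python3 st.py
```

```text
Traceback (most recent call last):
  File "st.py", line 4, in <module>
    print(round(o["time"],2),o["tcp_pos"].round(1),"xyaw",np.degrees(np.arctan2(M[1,0],M[0,0])).round(1),"zax",M[:,2].round(3),"F",o["force"].round(1),o["gripper_width"].round(3),o["joint_pos"].round(2))
                                                                                                                                                       ^^^^^^^^^^^^^^^^^^^^^^^^
AttributeError: 'float' object has no attribute 'round'
```

Request:
send_rows --rows '[[[0,0,-0.15,0,0,0],[0,0,-0.15,0,0,0],[0,0,-0.12,0,0,0],[0,0,-0.08,0,0,0],[0,0,-0.045,0,0,0]]]'

```text
time: 3.42
tcp_pos: [427.7, 333.4, 35.5]
tool_rot: [-0.464, -3.106, 0.001]
force: [0.3, -0.4, -0.1]
gripper_width: 1.0
gripper_force: 0.0
```

Request:
send_rows --rows '[[[0,0,0,0,0,0],[0,0,0,0,0,0],[0,0,0,0,0,0],[0,0,0,0,0,0],[0,0,0,0,0,0],[0,0,0,0,0,0]]]' --fingers 1 --newtons 60

```text
time: 4.18
tcp_pos: [428.4, 333.2, 37.1]
tool_rot: [0.464, 3.106, -0.001]
force: [-0.5, -4.0, 6.1]
gripper_width: 0.107
gripper_force: 59.5
```

```bash
sed -i 's/o\["gripper_width"\].round(3)/round(float(o["gripper_width"]),3),o["gripper_force"]/' st.py; python3 st.py; python3 - <<'E'
from h import *
t=get_image("top");a=cv2.resize(t["pixels"][150:300,165:345],None,fx=4,fy=4,interpolation=cv2.INTER_CUBIC)
cv2.imwrite("pics/g1.png",cv2.convertScaleAbs(a[:,:,::-1],alpha=1.8))
E
```

```text
4.17 [428.4 333.2  37.1] xyaw 163.0 zax [ 0.001 -0.001 -1.   ] F [-0.5 -4.   6.1] 0.107 59.4665801525116 [ 0.54  0.15 -0.21  1.21 -0.    0.83]
```

View pics/g1.png

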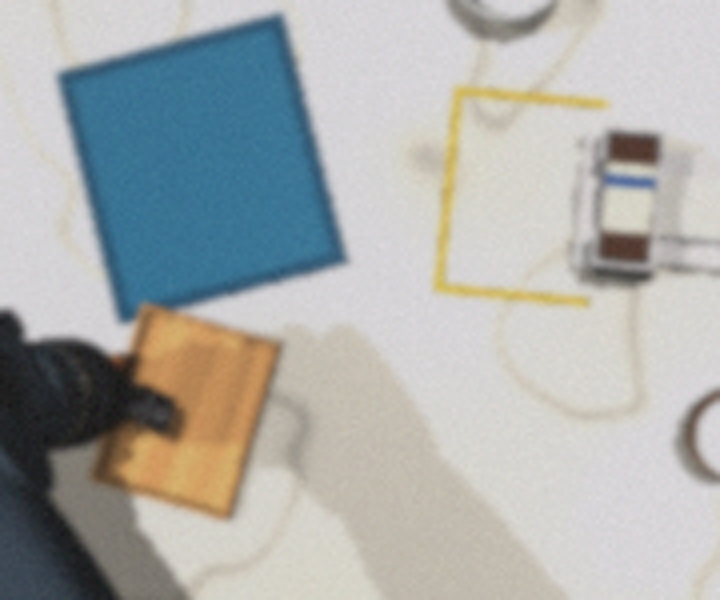

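Request:
send_rows --rows '[[[0,0,0.03,0,0,0],[0,0,0.02,0,0,0],[0.0381,-0.0568,0,0,0,0.009],[0.0762,-0.1136,0,0,0,0.018],[0.0762,-0.1136,0,0,0,0.018],[0.0762,-0.1136,0,0,0,0.018],[0.0762,-0.1136,0,0,0,0.018],[0.0762,-0.1136,0,0,0,0.018],[0.0762,-0.1136,0,0,0,0.018],[0.0762,-0.1136,0,0,0,0.018],[0.0762,-0.1136,0,0,0,0.018],[0.0762,-0.1136,0,0,0,0.018],[0.0381,-0.0568,0,0,0,0.009],[0,0,-0.02,0,0,0],[0,0,-0.02,0,0,0],[0,0,0,0,0,0]]]'

```text
time: 6.22
tcp_pos: [579.5, 107.2, 37.8]
tool_rot: [-0.167, -3.136, -0.0]
force: [1.1, 0.7, -2.5]
gripper_width: 0.109
gripper_force: 58.6
```

```bash
python3 st.py; cat > tray.py <<'E'
from h import *
np.set_printoptions(precision=1,suppress=True)
import sys
yaw,cx,cy=map(float,sys.argv[1:4])
t=get_image("top");s=get_image("scene")
def line(p):
    vx,vy,x,y=cv2.fitLine(p.astype(np.float32),cv2.DIST_HUBER,0,.01,.01).ravel();return np.array([x,y]),round(float(np.degrees(np.arctan(vy/vx)if abs(vx)>abs(vy) else -np.arctan(vx/vy))),2)
th=np.radians(yaw);X=np.array([np.cos(th),np.sin(th)]);Y=np.array([-X[1],X[0]]);c=np.array([cx,cy])
for d in(t,s):
    u=proj(d,np.r_[c,0])[0].astype(int)
    p=onz(d,big(mask(d,(5,70,40),(19,255,255),(u[0]-45,u[1]-45,u[0]+45,u[1]+45))),18)[:,:2]
    q=np.c_[(p-c)@X,(p-c)@Y]
    for n,k in(("L",q[(q[:,0]<-58)&(abs(q[:,1])<30)]),("R",q[(q[:,0]>58)&(abs(q[:,1])<30)]),("B",q[(q[:,1]<-42)&(abs(q[:,0])<50)])):
        print(n,*line(k)) if len(k)>4 else print(n,"-")
y0,x0=proj(t,np.r_[c,0])[0].astype(int)[::-1]
a=cv2.resize(t["pixels"][y0-50:y0+50,x0-60:x0+60],None,fx=5,fy=5,interpolation=cv2.INTER_CUBIC)
b=s["pixels"];y0,x0=proj(s,np.r_[c,0])[0].astype(int)[::-1]
b=cv2.resize(b[y0-50:y0+50,x0-60:x0+60],None,fx=5,fy=5,interpolation=cv2.INTER_CUBIC)
m=cv2.resize(np.hstack([a,b]),None,fx=.66,fy=.66);cv2.imwrite(sys.argv[4],cv2.convertScaleAbs(m[:,:,::-1],alpha=1.5))
E
python3 tray.py -6.2 574.5 55.3 pics/k1.png
```

```text
6.22 [579.5 107.2  37.8] xyaw 173.9 zax [-0.001  0.    -1.   ] F [ 1.1  0.7 -2.5] 0.109 58.60376000404358 [ 0.07  0.27 -0.07  1.23  0.    0.18]
L [-70.    9.8] 1.05
R [67.6  1.5] 1.6
B [  1.  -52.6] -0.11
L -
R [67.8  0.8] -0.37
B [ 10.6 -55.1] -0.98
```

Request:
send_rows --rows '[[[0.006,0,-0.006,0,0,0],[-0.0032,-0.0298,0,0,0,0],[-0.0032,-0.0298,0,0,0,0],[-0.0032,-0.0298,0,0,0,0],[-0.0032,-0.0298,0,0,0,0],[-0.0016,-0.0149,0,0,0,0],[0,0,0,0,0,0]]]'

```text
time: 7.2
tcp_pos: [578.7, 79.0, 37.2]
tool_rot: [0.17, 3.137, -0.001]
force: [0.1, -0.7, -1.5]
gripper_width: 0.106
gripper_force: 58.6
```

Request:
send_rows --rows '[[[-0.0008,-0.0075,0,0,0,0],[0,0,0,0,0,0]]]'

```text
time: 7.45
tcp_pos: [578.6, 78.1, 37.2]
tool_rot: [0.169, 3.137, -0.0]
force: [0.6, 0.1, -1.4]
gripper_width: 0.105
gripper_force: 58.6
```

Request:
send_rows --rows '[[[-0.0008,-0.0075,0,0,0,0],[0,0,0,0,0,0]]]'

```text
time: 7.7
tcp_pos: [578.4, 76.6, 37.1]
tool_rot: [0.169, 3.137, 0.0]
force: [-0.3, -0.0, -1.4]
gripper_width: 0.109
gripper_force: 58.7
```

Request:
send_rows --rows '[[[-0.0008,-0.0075,-0.003,0,0,0],[0,0,0,0,0,0]]]'

```text
time: 7.95
tcp_pos: [578.6, 75.7, 37.1]
tool_rot: [0.168, 3.136, 0.002]
force: [-1.4, 2.2, 0.5]
gripper_width: 0.104
gripper_force: 59.1
```

Request:
send_rows --rows '[[[-0.0008,-0.0075,-0.003,0,0,0],[0,0,0,0,0,0]]]'

```text
time: 8.2
tcp_pos: [578.7, 75.6, 37.1]
tool_rot: [0.167, 3.136, 0.007]
force: [-0.5, 7.4, 3.6]
gripper_width: 0.107
gripper_force: 59.5
```

```bash
python3 tray.py -6.2 571.3 25.5 pics/k2.png
```

```text
L [-69.1   1.6] 1.44
R [69.1 -7.6] -0.27
B -
L [-68.9  12.3] 4.71
R [71.4  1.1] -2.51
B [ 15.5 -43.1] -1.37
```

View pics/k2.png

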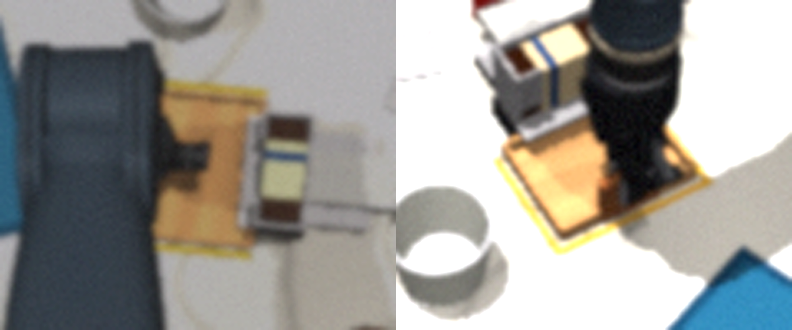

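Request:
send_rows --rows '[[[0,0,0,0,0,0],[0,0,0,0,0,0],[0,0,0,0,0,0],[0,0,0,0,0,0],[0,0,0.05,0,0,0],[0,0,0.15,0,0,0],[0,0,0.2,0,0,0],[0,0,0.2,0,0,0]]]' --fingers -1

```text
time: 9.3
tcp_pos: [578.0, 73.5, 157.7]
tool_rot: [0.169, 3.137, -0.0]
force: [0.5, 0.8, 0.1]
gripper_width: 1.002
gripper_force: 0.0
```

Request:
send_rows --rows '[[[-0.021,-0.1825,0,0,0,0],[-0.021,-0.1825,0,0,0,0],[-0.021,-0.1825,0,0,0,0],[-0.021,-0.1825,0,0,0,0],[-0.021,-0.1825,0,0,0,0],[-0.021,-0.1825,0,0,0,0],[-0.021,-0.1825,0,0,0,0],[-0.021,-0.1825,0,0,0,0],[0,0,-0.2,0,0,0],[0,0,-0.2,0,0,0],[0,0,-0.1,0,0,0],[0,0,0,0,0,0]]]' --fingers 1 --newtons 40

```text
time: 10.8
tcp_pos: [542.8, -217.7, 54.1]
tool_rot: [-0.169, -3.133, -0.003]
force: [-0.2, -0.7, 0.3]
gripper_width: -0.002
gripper_force: 0.0
```

```bash
python3 st.py; python3 tray.py -6.2 571.3 25.5 pics/k3.png
```

```text
10.8 [ 542.8 -217.7   54.1] xyaw 173.8 zax [-0.004  0.002 -1.   ] F [-0.2 -0.7  0.3] -0.002 0.0 [-0.5   0.25 -0.06  1.27 -0.   -0.39]
L [-68.6   0.5] -0.39
R [69.   6.1] 1.01
B -
L [-70.9  -0.6] 1.76
R [71.7  4.8] -1.88
B [  3.6 -42.9] -0.8
```

View pics/k3.png

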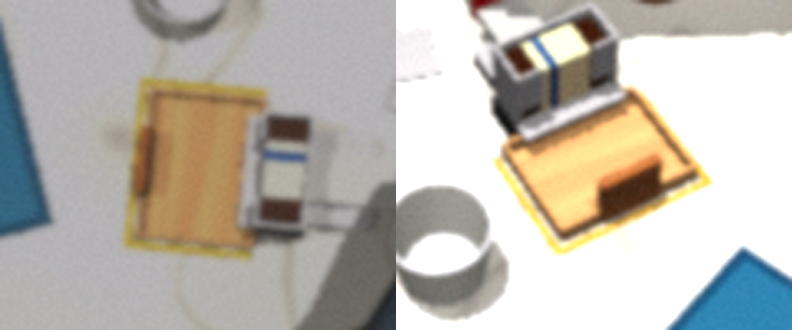

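Request:
send_rows --rows '[[[0.01,0,0.01,0,0,0],[0.0054,0.0497,0,0,0,0],[0.0054,0.0497,0,0,0,0],[0.0054,0.0497,0,0,0,0],[0.0054,0.0497,0,0,0,0],[0.0054,0.0497,0,0,0,0],[0.0054,0.0497,0,0,0,0],[0,0,0,0,0,0]]]'

```text
time: 11.9
tcp_pos: [552.7, -160.3, 58.1]
tool_rot: [-0.17, -3.136, 0.008]
force: [-1.2, -4.9, -0.3]
gripper_width: -0.001
gripper_force: 2.8
```

Request:
send_rows --rows '[[[0.0043,0.0398,0,0,0,0],[0.0043,0.0398,0,0,0,0],[0.0022,0.02,0,0,0,0],[0.0022,0.02,0,0,0,0]]]'

```text
time: 12.4
tcp_pos: [555.1, -137.9, 58.1]
tool_rot: [-0.172, -3.136, 0.012]
force: [-2.1, -9.1, -0.2]
gripper_width: 0.001
gripper_force: 4.6
```

Request:
send_rows --rows '[[[0.0016,0.015,0,0,0,0],[0.0005,0.005,0,0,0,0]]]'

```text
time: 12.65
tcp_pos: [555.5, -133.8, 58.1]
tool_rot: [-0.172, -3.136, 0.012]
force: [-1.2, -8.8, -0.2]
gripper_width: -0.004
gripper_force: 4.1
```

Request:
send_rows --rows '[[[0.0022,0.02,0,0,0,0],[0.0011,0.01,0,0,0,0]]]'

```text
time: 12.9
tcp_pos: [556.1, -128.0, 58.1]
tool_rot: [-0.172, -3.136, 0.012]
force: [-2.2, -9.1, -1.4]
gripper_width: -0.003
gripper_force: 4.5
```

Request:
send_rows --rows '[[[0.0011,0.01,0,0,0,0],[0.0005,0.005,0,0,0,0]]]'

```text
time: 13.15
tcp_pos: [556.4, -125.1, 58.1]
tool_rot: [-0.172, -3.136, 0.012]
force: [-2.2, -9.0, -0.5]
gripper_width: 0.001
gripper_force: 4.6
```

Request:
send_rows --rows '[[[0.0011,0.01,0,0,0,0],[0,0,0,0,0,0]]]'

```text
time: 13.4
tcp_pos: [556.6, -123.0, 58.1]
tool_rot: [-0.172, -3.136, 0.012]
force: [-1.6, -8.6, 0.4]
gripper_width: 0.002
gripper_force: 4.4
```

Request:
send_rows --rows '[[[0.0011,0.01,0,0,0,0],[0,0,0,0,0,0]]]'

```text
time: 13.65
tcp_pos: [556.8, -121.7, 58.1]
tool_rot: [-0.173, -3.136, 0.014]
force: [-1.5, -11.2, -0.2]
gripper_width: -0.001
gripper_force: 5.1
```

Request:
send_rows --rows '[[[0.0011,0.01,0,0,0,0],[0,0,0,0,0,0]]]'

```text
time: 13.9
tcp_pos: [556.8, -121.6, 58.2]
tool_rot: [-0.175, -3.135, 0.021]
force: [-2.1, -14.0, 0.2]
gripper_width: 0.004
gripper_force: 7.3
```

Request:
send_rows --rows '[[[0.0011,0.01,0,0,0,0],[0,0,0,0,0,0]]]'

```text
time: 14.15
tcp_pos: [556.8, -121.6, 58.3]
tool_rot: [-0.177, -3.135, 0.027]
force: [-3.6, -19.7, -0.8]
gripper_width: -0.002
gripper_force: 9.4
```

Hard stop reached. Now I'll retract and check.

Request:
send_rows --rows '[[[-0.0043,-0.0398,0,0,0,0],[-0.0065,-0.0596,0,0,0,0],[-0.0065,-0.0596,0,0,0,0],[-0.0065,-0.0596,0,0,0,0],[-0.0065,-0.0596,0,0,0,0],[-0.0065,-0.0596,0,0,0,0],[-0.0065,-0.0596,0,0,0,0],[-0.0065,-0.0596,0,0,0,0],[-0.0065,-0.0596,0,0,0,0]]]'

```text
time: 15.28
tcp_pos: [546.5, -217.6, 57.8]
tool_rot: [-0.169, -3.137, -0.001]
force: [-0.4, 0.5, -0.2]
gripper_width: 0.002
gripper_force: 0.0
```

```bash
python3 st.py; python3 tray.py -6.2 571.3 25.5 pics/k4.png;python3 - <<'E'
from h import *
s=get_image("scene");b=(290,150,325,190)
m=mask(s,(0,110,50),(8,255,255),b)|mask(s,(172,110,50),(180,255,255),b);x=np.argwhere(m);print(len(x),x.mean(0))
t=get_image("top");b=(300,185,375,220)
m=mask(t,(0,110,50),(8,255,255),b)|mask(t,(172,110,50),(180,255,255),b);x=np.argwhere(m);print(len(x),x.mean(0))
E
```

```text
15.28 [ 546.5 -217.6   57.8] xyaw 173.8 zax [-0.     0.001 -1.   ] F [-0.4  0.5 -0.2] 0.002 0.0 [-0.49  0.25 -0.05  1.27  0.   -0.39]
L [-68.7  -5.2] -0.65
R [68.6 -0.1] 0.31
B -
L [-70.7   0.4] -0.2
R [71.2  2.1] -1.88
B [ 21.  -43.1] -1.37
138 [175.17391304 309.0942029 ]
14 [208.42857143 360.14285714]
```

View pics/k4.png

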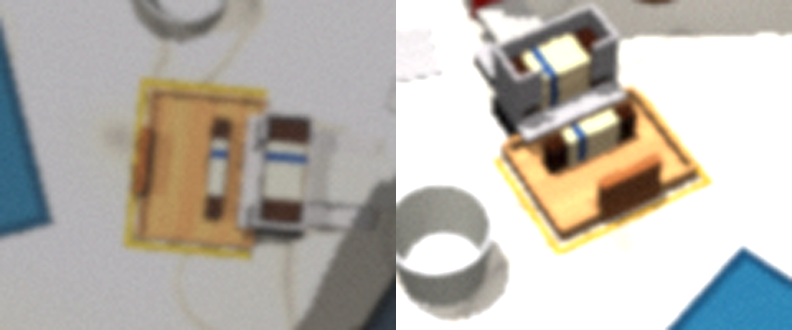

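One bar has dropped into the tray and seems to be standing on its long edge. The paddle has sprung back to about its original pixels. Lever next.

Request:
send_rows --rows '[[[0,0,0.2,0,0,0],[0,0,0.25,0,0,0],[0,-0.203,0,0,0,0],[0,-0.203,0,0,0,0],[-0.0035,-0.203,0,0,0,0],[-0.004,-0.203,0,0,0,0],[0,-0.205,0,0,0,0],[0,0,-0.2,0,0,0],[0,0,-0.15,0,0,0],[0,0,0,0,0,0]]]'

```text
time: 16.73
tcp_pos: [543.1, -418.2, 73.6]
tool_rot: [-0.168, -3.131, -0.009]
force: [-0.0, 1.1, -0.3]
gripper_width: 0.004
gripper_force: 0.0
```

Request:
send_rows --rows '[[[0.0065,0.0596,0,0,0,0],[0.0065,0.0596,0,0,0,0],[0.0054,0.0497,0,0,0,0],[0.0054,0.0497,0,0,0,0],[0.0054,0.0497,0,0,0,0]]]'

```text
time: 17.35
tcp_pos: [552.6, -367.7, 80.3]
tool_rot: [0.169, 3.133, -0.006]
force: [3.1, -2.8, 1.9]
gripper_width: -0.004
gripper_force: 1.8
```

Request:
send_rows --rows '[[[0.0054,0.0497,0,0,0,0],[0.0022,0.02,0,0,0,0]]]'

```text
time: 17.6
tcp_pos: [552.4, -352.6, 78.7]
tool_rot: [-0.168, -3.137, 0.002]
force: [-0.1, -3.5, 3.3]
gripper_width: -0.003
gripper_force: 1.9
```

Request:
send_rows --rows '[[[0.0016,0.0149,0,0,0,0],[0.0011,0.01,0,0,0,0]]]'

```text
time: 17.85
tcp_pos: [552.1, -348.3, 77.9]
tool_rot: [-0.17, -3.135, 0.001]
force: [-1.0, -3.5, 4.2]
gripper_width: -0.001
gripper_force: 2.2
```

Request:
send_rows --rows '[[[0.0011,0.01,0,0,0,0],[0.0005,0.005,0,0,0,0]]]'

```text
time: 18.1
tcp_pos: [552.0, -345.4, 77.5]
tool_rot: [-0.17, -3.134, 0.001]
force: [-2.6, -3.8, 3.7]
gripper_width: -0.003
gripper_force: 2.6
```

Request:
send_rows --rows '[[[0.0011,0.01,0,0,0,0],[0.0005,0.005,0,0,0,0]]]'

```text
time: 18.35
tcp_pos: [551.8, -343.2, 77.4]
tool_rot: [-0.171, -3.133, 0.003]
force: [-4.6, -7.1, 3.4]
gripper_width: -0.001
gripper_force: 3.8
```

Request:
send_rows --rows '[[[0.0011,0.01,0,0,0,0],[0,0,0,0,0,0]]]'

```text
time: 18.6
tcp_pos: [551.7, -343.0, 77.4]
tool_rot: [-0.172, -3.133, 0.009]
force: [-4.8, -9.5, 3.2]
gripper_width: 0.0
gripper_force: 5.1
```

Request:
send_rows --rows '[[[0.0011,0.01,0,0,0,0],[0.0005,0.005,0,0,0,0]]]'

```text
time: 18.85
tcp_pos: [551.7, -342.6, 77.6]
tool_rot: [-0.175, -3.132, 0.017]
force: [-5.9, -16.3, 1.2]
gripper_width: -0.002
gripper_force: 8.1
```

```bash
python3 st.py; python3 - <<'E'
from h import *
t=get_image("top");b=(395,180,450,250)
m=mask(t,(0,90,40),(8,255,255),b)|mask(t,(172,90,40),(180,255,255),b);x=np.argwhere(m);print(len(x),x.mean(0) if len(x) else "")
s=get_image("scene");b=(262,115,310,165)
m=mask(s,(0,90,40),(8,255,255),b)|mask(s,(172,90,40),(180,255,255),b);x=np.argwhere(m)
if len(x):print(len(x),x.mean(0),onz(s,x.mean(0)[::-1],75))
E
```

```text
18.85 [ 551.7 -342.6   77.6] xyaw 173.6 zax [-0.005 -0.01  -1.   ] F [ -5.9 -16.3   1.2] -0.002 8.118212521076202 [-0.65  0.39  0.17  1.34 -0.01 -0.54]
0 
40 [144.225 281.075] [[ 555.00072416 -320.60424692   75.        ]]
```

Request:
send_rows --rows '[[[-0.0043,-0.0398,0,0,0,0],[-0.0086,-0.0795,0,0,0,0],[-0.0086,-0.0795,0,0,0,0],[-0.0086,-0.0795,0,0,0,0],[-0.0086,-0.0795,0,0,0,0],[-0.0043,-0.0398,0,0,0,0],[0,0,0.2,0,0,0],[0,0,0.25,0,0,0],[0,0,0,0,0,0]]]'

```text
time: 20.08
tcp_pos: [548.1, -418.5, 174.9]
tool_rot: [0.168, 3.128, -0.01]
force: [0.5, -0.4, 0.1]
gripper_width: -0.001
gripper_force: 0.0
```

```bash
python3 st.py; python3 - <<'E'
from h import *
s=get_image("scene");b=(262,115,310,165)
m=mask(s,(0,90,40),(8,255,255),b)|mask(s,(172,90,40),(180,255,255),b);x=np.argwhere(m)
if len(x):print(len(x),x.mean(0),onz(s,x.mean(0)[::-1],75))
E
```

```text
20.07 [ 548.1 -418.5  174.9] xyaw 173.9 zax [ 0.009 -0.007 -1.   ] F [ 0.5 -0.4  0.1] -0.001 0.0 [-0.75  0.48  0.47  1.56  0.   -0.64]
28 [134.92857143 274.67857143] [[ 548.30037577 -371.33984333   75.        ]]
```

Request:
send_rows --rows '[[[0.0126,0.2054,0,0,0,0],[0.0126,0.2054,0,0,0,0],[0.0126,0.2054,0,0,0,0],[0.0126,0.2054,0,0,0,0],[0.0126,0.2054,0,0,0,0],[0.0126,0.2054,0,0,0,0],[0.0126,0.2054,0,0,0,0],[0.0126,0.2054,0,0,0,0],[0.0126,0.2054,0,0,0,0],[0.0126,0.2054,0,0,0,0],[0.0126,0.2054,0,0,0,0],[0.0126,0.2054,0,0,0,0],[0,0,-0.2,0,0,0],[0,0,-0.15,0,0,0],[0,0,0,0,0,0]]]' --fingers 0

```text
time: 22.0
tcp_pos: [571.8, 76.7, 92.8]
tool_rot: [-0.168, -3.127, 0.001]
force: [-0.4, 0.7, 0.0]
gripper_width: 0.503
gripper_force: 0.0
```

```bash
python3 st.py
```

```text
22.0 [571.8  76.7  92.8] xyaw 173.9 zax [-0.01  0.   -1.  ] F [-0.4  0.7  0. ] 0.503 0.0 [ 0.02  0.21 -0.02  1.35  0.    0.12]
```

Request:
send_rows --rows '[[[0.03,-0.004,-0.1,0,-0.005,0],[0,0,-0.1,0,-0.005,0],[0,0,-0.08,0,0,0],[0,0,0,0,0,0],[0,0,0,0,0,0]]]'

```text
time: 22.62
tcp_pos: [582.4, 75.6, 42.8]
tool_rot: [0.169, 3.125, 0.001]
force: [-0.3, -0.6, 1.1]
gripper_width: 0.501
gripper_force: 0.0
```

```bash
python3 st.py
```

```text
22.62 [582.4  75.6  42.8] xyaw 173.8 zax [ 0.012  0.    -1.   ] F [-0.3 -0.6  1.1] 0.501 0.0 [ 0.01  0.25 -0.09  1.23 -0.    0.12]
```

Request:
send_rows --rows '[[[-0.018,0,-0.028,0,0.01,0],[0,0,0,0,0,0],[0,0,0,0,0,0],[0,0,0,0,0,0]]]'

```text
time: 23.12
tcp_pos: [578.4, 75.7, 36.5]
tool_rot: [0.169, 3.137, 0.0]
force: [-0.5, 0.5, 0.4]
gripper_width: 0.502
gripper_force: 0.0
```

```bash
python3 st.py; python3 tray.py -6.2 571.3 25.5 pics/k5.png
```

```text
23.12 [578.4  75.7  36.5] xyaw 173.8 zax [ 0.  0. -1.] F [-0.5  0.5  0.4] 0.502 0.0 [ 0.02  0.25 -0.09  1.23  0.    0.12]
L [-68.6   0.2] -0.76
R [69.2  1.2] -0.79
B -
L -
R [70.9 -0.8] -2.54
B [ 27.6 -43.3] -4.42
```

View pics/k5.png

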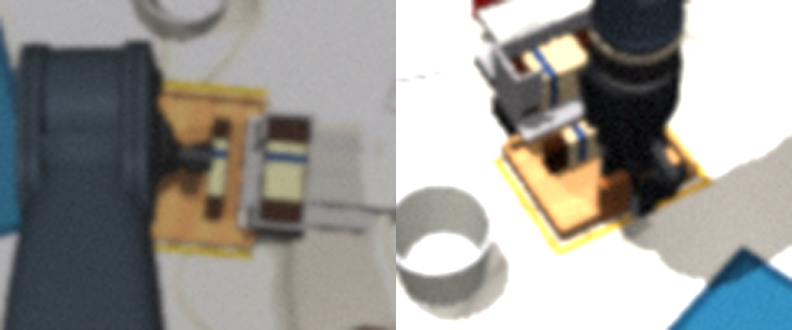

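Request:
send_rows --rows '[[[0,0,0,0,0,0],[0,0,0,0,0,0],[0,0,0,0,0,0],[0,0,0,0,0,0],[0,0,0,0,0,0]]]' --fingers 1 --newtons 60

```text
time: 23.85
tcp_pos: [578.3, 75.8, 36.5]
tool_rot: [0.169, 3.137, 0.0]
force: [0.5, 0.7, 0.4]
gripper_width: 0.106
gripper_force: 58.9
```

Request:
send_rows --rows '[[[0.0011,0.01,0,0,0,0],[0.0022,0.02,0,0,0,0],[0.0032,0.03,0,0,0,0],[0.0032,0.03,0,0,0,0],[0.0022,0.02,0,0,0,0],[0.0011,0.01,0,0,0,0],[0,0,0.01,0,0,0],[0,0,0.015,0,0,0],[0,0,0.01,0,0,0]]]'

```text
time: 24.98
tcp_pos: [580.1, 100.2, 42.6]
tool_rot: [-0.168, -3.135, -0.002]
force: [-0.2, 0.4, -2.6]
gripper_width: 0.109
gripper_force: 58.3
```

```bash
python3 st.py
```

```text
24.98 [580.1 100.2  42.6] xyaw 173.9 zax [-0.002  0.001 -1.   ] F [-0.2  0.4 -2.6] 0.109 58.29919159412384 [ 0.06  0.26 -0.07  1.24  0.    0.16]
```

Request:
send_rows --rows '[[[0.0013,0.02,0,0,0,0.0101],[0.0013,0.04,0,0,0,0.0202],[0.0013,0.06,0,0,0,0.0202],[0.0013,0.08,0,0,0,0.0202],[0.0013,0.09,0,0,0,0.0202],[0.0013,0.09,0,0,0,0.0202],[0.0013,0.09,0,0,0,0.0202],[0.0013,0.09,0,0,0,0.0202],[0.0013,0.09,0,0,0,0.0202],[0.0013,0.09,0,0,0,0.0202],[0.0013,0.09,0,0,0,0.0202],[0.0013,0.08,0,0,0,0.0202],[0.0013,0.07,0,0,0,0.0202],[0.0013,0.06,0,0,0,0.0202],[0.0013,0.04,0,0,0,0.0202],[0.0013,0.03,0,0,0,0.0202],[0.0013,0.015,0,0,0,0.0202],[0,0,0,0,0,0.0101],[0,0,0,0,0,0]]]'

```text
time: 27.35
tcp_pos: [585.2, 324.3, 43.3]
tool_rot: [0.394, -3.117, 0.0]
force: [0.0, 0.4, -3.5]
gripper_width: 0.108
gripper_force: 58.4
```

```bash
python3 st.py; python3 tray.py 14.4 596 275 pics/k6.png
```

```text
27.35 [585.2 324.3  43.3] xyaw -165.6 zax [-0. -0. -1.] F [ 0.   0.4 -3.5] 0.108 58.41865360736847 [ 0.41  0.47  0.19  1.3  -0.    0.15]
L [-67.3   0.5] 0.04
R [68.1  0.4] 0.17
B [-11.5 -54.4] -0.05
L -
R [69.6  0.4] 0.08
B [ -7.9 -55.2] -0.25
```

Request:
send_rows --rows '[[[0,0,-0.015,0,0,0],[0,0,-0.01,0,0,0],[0,0,-0.007,0,0,0],[0,0,-0.003,0,0,0],[0,0,0,0,0,0]]]'

```text
time: 28.08
tcp_pos: [585.1, 324.6, 36.5]
tool_rot: [-0.395, 3.117, -0.0]
force: [-0.6, 0.4, -2.6]
gripper_width: 0.106
gripper_force: 58.7
```

Request:
send_rows --rows '[[[0,0,-0.004,0,0,0],[0,0,-0.003,0,0,0],[0,0,0,0,0,0]]]'

```text
time: 28.45
tcp_pos: [585.1, 324.6, 36.5]
tool_rot: [-0.395, 3.116, -0.0]
force: [-4.9, -1.4, 6.1]
gripper_width: 0.108
gripper_force: 59.7
```

Request:
send_rows --rows '[[[0,0,0,0,0,0],[0,0,0,0,0,0],[0,0,0,0,0,0],[0,0,0,0,0,0]]]' --fingers 0

```text
time: 28.95
tcp_pos: [585.3, 324.6, 34.7]
tool_rot: [-0.395, 3.117, -0.0]
force: [-0.2, -0.8, 0.2]
gripper_width: 0.503
gripper_force: 0.0
```

Request:
send_rows --rows '[[[0,0,0.1,0,0,0],[0,0,0.2,0,0,0],[0,0,0.25,0,0,0],[-0.2,-0.1,0.2,0,0,0],[-0.2,-0.1,0,0,0,0],[-0.2,-0.1,0,0,0,0],[-0.2,-0.1,0,0,0,0],[0,0,0,0,0,0],[0,0,0,0,0,0]]]'

```text
time: 30.08
tcp_pos: [426.1, 245.0, 186.6]
tool_rot: [-0.394, 3.113, 0.001]
force: [0.7, -0.4, 0.5]
gripper_width: 0.504
gripper_force: 0.0
```

```bash
python3 st.py; python3 tray.py 14.4 596 275 pics/k7.png; python3 - <<'E'
from h import *
t=get_image("top");
c=big(mask(t,(95,80,30),(115,255,255),(170,140,260,240)));r=cv2.minAreaRect(onz(t,c,1)[:,:2].astype(np.float32));print("mat",r)
E
```

```text
30.07 [426.1 245.  186.6] xyaw -165.6 zax [ 0.003  0.001 -1.   ] F [ 0.7 -0.4  0.5] 0.504 0.0 [ 0.39 -0.05 -0.11  1.5  -0.    0.13]
L [-67.5   0.8] -0.79
R [66.7  0.8] 0.26
B [ -0.1 -55. ] -0.05
L [-68.1  -0.3] 0.03
R [71.5  3.2] -0.23
B [  0.4 -52.8] 0.24
mat ((597.23193359375, 275.1309814453125), (195.02012634277344, 174.4459228515625), 14.56391429901123)
```

View pics/k7.png

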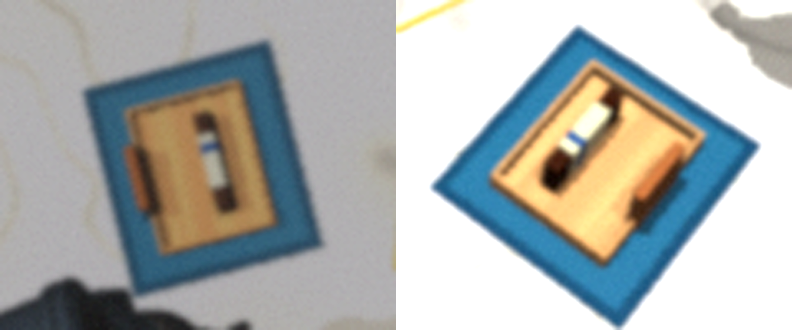

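The tray sits square in the middle of the mat with its bar inside, and the arm is clear. The last thing to confirm before handing in is that the jar, tub and spatula haven't moved, compared with the first picture.

```bash
python3 - <<'E'
from h import *
a=cv2.imread("pics/top0.png").astype(int);b=get_image("top")["pixels"][:,:,::-1].astype(int)
for n,(x0,y0,x1,y1) in dict(tub=(270,120,312,165),jar=(330,240,365,275),spat=(350,95,402,192),counter=(398,195,442,248),paddle=(350,190,372,216)).items():
    d=abs(a-b)[y0:y1,x0:x1].max(2);print(n,round(d.mean(),1),(d>40).sum())
hand_in()
E
```

```text
tub 7.8 0
jar 7.8 0
spat 8.4 0
counter 7.2 0
paddle 7.9 0
the job is handed in; nothing more can be done
```

The job is handed in, with no verdict shown: one bar (standing on its long edge) is in the tray on the middle of the mat, the paddle and lever were each pushed to their stops and sprang back, and the jar, tub and spatula look unmoved, at about 30 s of the 72 s.

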